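# Make up two breakfast boards

### The job

Make up the two breakfast boards: on the large board put the jar opener in the long recess, the jam jar in the wide round recess and an egg cup in the smaller round recess; on the small board put the other egg cup in the round recess and the salt shaker in the square one. Set each thing down gently, without dropping it or tipping it over, so that it sits flat on the floor of its recess, jar, cups and shaker upright. Leave the scoop, the pepper mill and the ramekin where they are.

Things in the scene. Friction and masses are not known exactly. Their poses are not given: they have to be found in the camera images.
- big_board: Large oak board, fixed flat on the counter: 190 (x) by 230 (y) by 16 mm thick. Origin: centre of underside, z up. Three cork-floored recesses in its top, 6 mm deep (floor 10 mm above the counter; offsets in mm): long one, 70 (x) by 204 (y), centred at x -48, y 0; wide round one, 76 mm across, at x +44, y +55; smaller round one, 60 mm across, at x +44, y -52.
- small_board: Small oak board, fixed flat on the counter: 100 (x) by 184 (y) by 16 mm thick. Origin: centre of underside, z up. Two cork-floored recesses in its top, 6 mm deep (floor 10 mm above the counter; offsets in mm): round one, 60 mm across, at x 0, y +43; square one, 60 by 60 mm along the board's axes, at x 0, y -43.
- jam_jar: Squat amber glass jam jar with a paper label and a steel screw lid: body 56 mm across up to 44 mm, lid 52 mm across, 64 mm high in all, about 160 g. Origin: centre of the underside, z up. Best held round the glass, 25 to 40 mm up.
- egg_cup_a: White ceramic egg cup: foot 42 mm across, narrow stem, bowl 48 mm across at its widest (52 mm up), 64 mm high, about 70 g. Origin: centre of the underside, z up. Best held round the bowl, 40 to 55 mm up. The two egg cups are alike and interchangeable.
- egg_cup_b: White ceramic egg cup: foot 42 mm across, narrow stem, bowl 48 mm across at its widest (52 mm up), 64 mm high, about 70 g. Origin: centre of the underside, z up. Best held round the bowl, 40 to 55 mm up. The two egg cups are alike and interchangeable.
- salt_shaker: Square white ceramic salt shaker with a pierced steel cap: 36 by 36 mm (sides along its x and y), 66 mm high, about 100 g. Origin: centre of the underside, z up. Best held across two opposite sides, 30 to 45 mm up.
- jar_opener: Beech jar opener lying flat: handle 24 mm wide, forking into two prongs that spread to a V 48 mm wide. 180 mm long along its x (handle end -90, prong tips +90), 18 mm thick, 70 g. Origin: midway along, on the underside; z up. Balances near the origin; best held across the handle (along y) 15 mm behind the origin. Fits its recess either way round.
- scoop: Cast aluminium scoop lying on the counter, not wanted: open trough 50 mm wide and 80 mm long with a round handle, 160 mm long overall (along its x, handle towards -x). Origin: under the back of the trough, on the counter. Loose, about 80 g.
- pepper_mill: Small dark wooden pepper mill with a steel knob, not wanted: round, 38 mm across, 75 mm high, standing loose, about 80 g. Origin: centre of the underside, z up.
- ramekin: Terracotta ramekin, low and straight-sided with fluted walls, not wanted: 56 mm across, 30 mm high, standing loose, about 110 g. Origin: centre of the underside, z up.
Not all that is in view belongs to the job. What is shaped like the egg_cup_a but purple or red is not meant. What is shaped like the salt_shaker but blue or purple is not meant.

How it is judged:
At the end, for the whole second after the job is handed in: Each thing rests on its recess floor within 15 mm of the centre along both board axes (opener: 18 mm, within 0.22 rad of the recess, either way round), tilt under 0.1 rad, still and released; one egg cup per board. Scoop, mill, ramekin moved under 30 mm, tilted under 0.3 rad (x of jar_opener in the frame of big_board between -0.066 and -0.03 m and y of jar_opener in the frame of big_board between -0.018 and 0.018 m and z of jar_opener in the frame of big_board between 0.007 and 0.0125 m and angle between the x axis of jar_opener and the y axis of big_board, either way round below 0.22 rad and angle between the z axis of jar_opener and the z axis of big_board, either way round below 0.1 rad and x of jam_jar in the frame of big_board between 0.029 and 0.059 m and y of jam_jar in the frame of big_board between 0.04 and 0.07 m and z of jam_jar in the frame of big_board between 0.007 and 0.0125 m and angle between each of jam_jar, salt_shaker's own z axis and vertical below 0.1 rad and x of salt_shaker in the frame of small_board between -0.015 and 0.015 m and y of salt_shaker in the frame of small_board between -0.058 and -0.028 m and z of salt_shaker in the frame of small_board between 0.007 and 0.0125 m and (((x of egg_cup_a in the frame of big_board between 0.029 and 0.059 m and y of egg_cup_a in the frame of big_board between -0.067 and -0.037 m and z of egg_cup_a in the frame of big_board between 0.007 and 0.0125 m and angle between egg_cup_a's own z axis and vertical below 0.1 rad) and (x of egg_cup_b in the frame of small_board between -0.015 and 0.015 m and y of egg_cup_b in the frame of small_board between 0.028 and 0.058 m and z of egg_cup_b in the frame of small_board between 0.007 and 0.0125 m and angle between egg_cup_b's own z axis and vertical below 0.1 rad)) or ((x of egg_cup_b in the frame of big_board between 0.029 and 0.059 m and y of egg_cup_b in the frame of big_board between -0.067 and -0.037 m and z of egg_cup_b in the frame of big_board between 0.007 and 0.0125 m and angle between egg_cup_b's own z axis and vertical below 0.1 rad) and (x of egg_cup_a in the frame of small_board between -0.015 and 0.015 m and y of egg_cup_a in the frame of small_board between 0.028 and 0.058 m and z of egg_cup_a in the frame of small_board between 0.007 and 0.0125 m and angle between egg_cup_a's own z axis and vertical below 0.1 rad))) and linear speed of each of egg_cup_a, egg_cup_b, jam_jar, salt_shaker, jar_opener below 0.02 m/s and angular speed of each of egg_cup_a, egg_cup_b, jam_jar, salt_shaker, jar_opener below 0.2 rad/s and contact force between the fingers and egg_cup_a below 0.05 N and contact force between the fingers and egg_cup_b below 0.05 N and contact force between the fingers and jam_jar below 0.05 N and contact force between the fingers and salt_shaker below 0.05 N and contact force between the fingers and jar_opener below 0.05 N and distance of each of scoop, pepper_mill, ramekin from where it was at the start of the episode below 0.03 m and angle between each of scoop, pepper_mill, ramekin's own z axis and vertical below 0.3 rad); the robot touches nothing.
It fails at once if the scoop is pushed more than 30 mm away or knocked over (distance of scoop from where it was at the start of the episode above 0.03 m or angle between scoop's own z axis and vertical above 0.5 rad).
It fails at once if the pepper mill is pushed more than 30 mm away or knocked over (distance of pepper_mill from where it was at the start of the episode above 0.03 m or angle between pepper_mill's own z axis and vertical above 0.5 rad).
It fails at once if the ramekin is pushed more than 30 mm away or knocked over (distance of ramekin from where it was at the start of the episode above 0.03 m or angle between ramekin's own z axis and vertical above 0.5 rad).
It fails at once if an egg cup, the jar or the salt shaker is dropped (falls faster than 0.7 m/s, untouched by the fingers) or tipped over ((linear speed of egg_cup_a above 0.7 m/s and contact force between the fingers and egg_cup_a below 0.02 N) or (linear speed of egg_cup_b above 0.7 m/s and contact force between the fingers and egg_cup_b below 0.02 N) or (linear speed of jam_jar above 0.7 m/s and contact force between the fingers and jam_jar below 0.02 N) or (linear speed of salt_shaker above 0.7 m/s and contact force between the fingers and salt_shaker below 0.02 N) or angle between any of egg_cup_a, egg_cup_b, jam_jar, salt_shaker's own z axis and vertical above 0.9 rad).
It also fails if it takes over 112 s, if anything falls off the work surface, if the arm or the gripper's body presses on something with over 40 N, if the wrist force passes 120 N, or if a joint passes its speed limit or range.

### The arm

A 6-joint arm with a two-finger parallel gripper is mounted at the origin on the work surface. World frame = base frame: x ahead of the robot, y to its left, z up, the work surface at z = 0. Lengths are in m, angles in rad, forces in N, time in s.
With the tool pointing down it reaches from about 0.4 to 0.825 m from the base axis. Payload 7 kg.
Tool frame: the origin (TCP) lies midway between the tips of the shut fingers; the grasp point (between the pads) lies 19 mm behind it; z points along the fingers, y is the line along which they close (so a half turn about z gives the same grasp; the last joint's range is limited). The gripper opens to 88 mm and grips with 3 to 60 N. Pads are 19 mm wide; open, the fingers measure 130 mm over their backs; the gripper's body (78 mm by 193 mm) begins 47 mm behind the grasp point.
Start: joints at [-1.001, 0.359, 0.012, 0, -1.224, -0.288], TCP at [0.188, -0.648, 0.227] pointing down, gripper open.
Joint ranges: [-3.07, 3.07], [-1.43, 2.12], [-1.02, 1.25], [-3.03, 1.67], [-3.05, -0], [-3.03, 3.03]. Speed limits (rad/s): [2.39, 2.39, 3.01, 3.14, 3.14, 3.14].

### API

Orientations are given as [roll, pitch, yaw] about the fixed x, y, z axes, in that order (R = Rz(yaw) Ry(pitch) Rx(roll)).
In Python, from station import arm gives the robot as it stands.
- The arm moves only by the tool servo_tool, never from a script. Its argument "deltas" is a list of rows, each a list of 7 numbers: the closure, from -1 (fully open) to 1 (shut), then the shift along the tool's x, y, z in mm, then the turn, a rotation vector about the tool's x, y, z in degrees. In form: [[gripper, x, y, z, ax, ay, az], ...]. A call has 1 to 20 rows; each row shifts and turns the commanded pose from where the row before left it, along the tool's axes as they then stand; what a row does not reach is not made up. A row lasts 1/12 s, in which the tool goes at most 41.7 mm and 7.16 degrees, less where a joint would pass 70% of its speed; a pose out of reach is approached as far as the arm can. A call is refused whole if a number of a shift passes 41.7 or a number of a turn 7.16, either way. A call with a gripper value outside its range is refused whole. The fingers move at their own pace and stop on an object; "squeeze" is the grip in N (left out, the last holds). Time passes only in rows, so rows that do not move let the fingers close. It gives the time, the measured TCP pose, the force, the opening and the grip force at its end, in the units of the state.
- arm.get_state(): the state, without advancing time (a new reading comes with each control period).
- arm.grab_frame(name): name is "scene" or "top" or "wrist"; returns a dict with "color" (400x640x3 uint8, red, green, blue), "K" (3x3 intrinsics, pixels), "position" and "orientation" of the camera in the world. Camera axes: x right, y down, z forward; pixel columns grow to the right and rows downward; lengths in m; the calibration is good to about 2 mm. The wrist camera is an equidistant fisheye: a pixel r from the principal point sees the ray r / f radians off the axis. A picture is of the moment at which its call begins. There is no depth.
- arm.job_done(): hands the job in; it is judged then, once.
Trained networks look in a picture, given as the dict that the camera call returned (one of the last four; its "shot" number tells which), for a name from the list of things; names that differ only in an ending like _2 or _b are one class to them, and where a whole thing is asked for, a point or a joint stands for the part that bears it (a point fixed in the world has none). Each returns a list of dicts, best first, with "conf" (0 to 1); they miss things now and then, are a little off and sometimes report something else, mostly with a low value. They report only what shows in the picture. A call takes as long as a camera call. They do not tell look-alikes from the thing itself.
- arm.recognise(query, picture): "at" ([x, y, z] in m, in the coordinates of the camera as it stood for that picture, good to about 4 mm: the middle of the surface that is visible of it).
The state is a dict: "t": time; "q": joint angles; "qd": joint speeds; "joint_efforts": joint torques, N m; "eef_pos": TCP position; "ee_rot": TCP orientation; "force": force on the tool from outside, world axes, zero at the start; "moment": the same for the moment, N m; "width": finger opening in m; "gripper_force": force on a finger pad.
Only numpy, scipy, OpenCV 4.12 (cv2) and the standard library are available. Lean on these libraries where they do the work, as an engineer would, in place of code of your own. Each camera call takes 0.05 s, during which the arm holds its last target. There are 200 camera calls.

## Working session

There is one attempt and no reset: what is moved stays moved. The work goes in short steps, Python scripts to look and compute and a tool call to move; the robot and the scene stay as the last step left them, time stands still between calls to the robot, and variables do not carry over. Pictures are saved under pics/ and viewed, at most 16 in all, crops included, and the job is handed in when it is done.

Besides the shell and the picture viewer there is one more tool, called after "Call:" as name([rows], argument=value, ...), one row to a line, values as JSON. servo_tool: Moves the arm, as the interface text tells. Its arguments: {"type":"object","properties":{"deltas":{"type":"array","items":{"type":"array","items":{"type":"number"}}},"squeeze":{"type":"number"}},"required":["deltas"]}

```bash
mkdir -p pics
cat > h.py <<'E'
import numpy as np, cv2
from station import arm
from scipy.spatial.transform import Rotation as R
def rot(o):
    o=np.array(o,float)
    if o.shape==(3,3): return o
    return R.from_euler('xyz',o).as_matrix() if o.size==3 else R.from_quat(o).as_matrix()
def save(n,f): cv2.imwrite(f'pics/{n}.png',f['color'][:,:,::-1])
def world(f,p): return rot(f['orientation'])@np.array(p)+np.array(f['position'])
def px2w(f,u,v,z):
    d=rot(f['orientation'])@np.linalg.inv(np.array(f['K']))@[u,v,1.]; c=np.array(f['position'])
    return c+d*(z-c[2])/d[2]
def w2px(f,p):
    c=rot(f['orientation']).T@(np.array(p)-np.array(f['position'])); q=np.array(f['K'])@c; return q[:2]/q[2]
E
python3 - <<'E'
from h import *
for n in ['top','scene']:
    f=arm.grab_frame(n); save(n+'0',f); print(n,f['position'],f['orientation'],f['K'])
    for q in ['big_board','small_board','jam_jar','egg_cup_a','salt_shaker','jar_opener','scoop','pepper_mill','ramekin']:
        print(q,[(round(r['conf'],2),np.round(world(f,r['at']),3).tolist()) for r in arm.recognise(q,f)])
print(arm.get_state())
E
```

```text
top [ 0.41007897 -0.01157267  1.25344117] [-2.98812356  0.01802631 -1.5701514 ] [[460.32108667   0.         322.94636336]
 [  0.         460.32108667 198.54831784]
 [  0.           0.           1.        ]]
big_board [(0.62, [0.497, 0.342, 0.015])]
small_board [(0.77, [0.498, -0.343, 0.022])]
jam_jar [(0.8, [0.497, 0.107, 0.065])]
egg_cup_a [(0.81, [0.588, 0.103, 0.043]), (0.7, [0.655, 0.272, 0.041]), (0.61, [0.608, -0.107, 0.04]), (0.52, [0.656, 0.187, 0.04])]
salt_shaker [(0.83, [0.693, -0.162, 0.069]), (0.78, [0.79, -0.011, 0.063]), (0.66, [0.594, 0.001, 0.067])]
jar_opener [(0.69, [0.689, 0.033, 0.019])]
scoop [(0.7, [0.422, 0.048, 0.011])]
pepper_mill [(0.43, [0.508, -0.008, 0.062]), (0.34, [0.593, 0.002, 0.068])]
ramekin [(0.58, [0.509, -0.096, 0.006])]
scene [ 1.08433536 -0.11781108  0.85461316] [-2.61590063  0.00363866  1.34614289] [[379.3771302    0.         320.66162605]
 [  0.         379.3771302  200.88811049]
 [  0.           0.           1.        ]]
big_board [(0.84, [0.51, 0.337, 0.016])]
small_board [(0.78, [0.504, -0.348, 0.022])]
jam_jar [(0.74, [0.517, 0.106, 0.05
[... 410 characters left out ...]
in [(0.84, [0.492, -0.091, 0.014])]
{'t': 1.0, 'q': array([-1.00088480e+00,  3.58594199e-01,  1.19234231e-02,  2.69082286e-06,
       -1.22408974e+00, -2.88090492e-01]), 'qd': array([ 0.0011025 ,  0.00143692, -0.00193161,  0.00167949, -0.001022  ,
        0.00032126]), 'joint_efforts': array([ 9.83836799e-04, -5.82390368e+01,  2.93303990e+01,  7.00245693e+00,
        1.23820695e-02, -1.09900543e-05]), 'eef_pos': array([ 0.187699  , -0.64837176,  0.2265757 ]), 'ee_rot': array([-3.14155760e+00,  7.74824042e-06, -2.85977070e+00]), 'force': array([-0.07270806, -0.24964932,  0.02545195]), 'moment': array([-0.06847975, -0.00463099,  0.06185971]), 'gripper_force': 0.0, 'width': 0.08741471548356569}
```

Run:
```python
import cv2
i=cv2.imread('pics/top0.png'); print(i.shape)
cv2.imwrite('pics/top0c.png',cv2.resize(i[30:300,130:510],None,fx=2.1,fy=2.1,interpolation=2))
```

```text
(400, 640, 3)
```

View pics/top0.png

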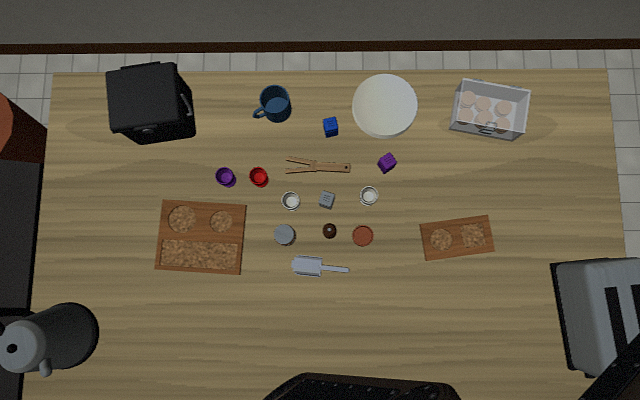

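View pics/scene0.png

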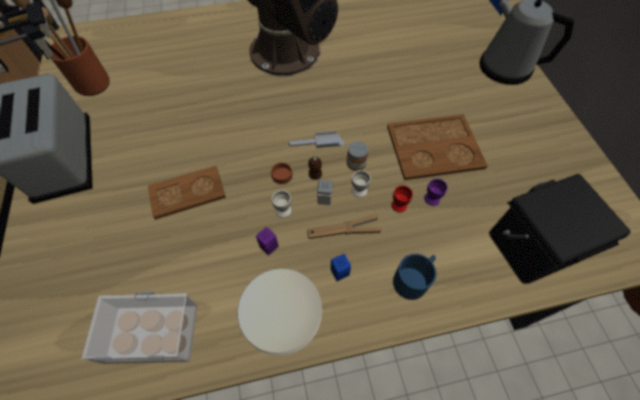

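The top view shows the big board at (200,237), the small board at (457,237) and the opener at (318,166). The white cups are at (290,200) and (369,196), the salt shaker at (327,199) and the jar at (284,235). The look-alikes are the red and purple cups and the blue and purple shakers. Next I'll measure the geometry in a rectified view.

```bash
cat > rect.py <<'E'
from h import *
def rectify(f,x0,x1,y0,y1,z,s):  # image up=+x, left=+y ; s px per m
    P=[(x1,y1),(x1,y0),(x0,y0),(x0,y1)]
    src=np.float32([w2px(f,[a,b,z]) for a,b in P])
    w,h=int((y1-y0)*s),int((x1-x0)*s)
    dst=np.float32([(0,0),(w,0),(w,h),(0,h)])
    return cv2.warpPerspective(f['color'],cv2.getPerspectiveTransform(src,dst),(w,h),flags=cv2.INTER_CUBIC)[:,:,::-1]
E
python3 - <<'E'
from rect import *
f=arm.grab_frame('top')
a=rectify(f,.36,.64,.2,.48,.016,1400); b=rectify(f,.36,.64,-.48,-.2,.016,1400)
cv2.imwrite('pics/boards.png',np.hstack([a,b]))
cv2.imwrite('pics/mid.png',rectify(f,.44,.74,-.15,.15,.0,2000))
for n,I,y1 in (('big',a,.48),('small',b,-.2)):
    hsv=cv2.cvtColor(cv2.GaussianBlur(I,(5,5),0),cv2.COLOR_BGR2LAB)
    L=hsv[:,:,0]; t,m=cv2.threshold(L,0,255,cv2.THRESH_BINARY_INV+cv2.THRESH_OTSU)
    m=cv2.morphologyEx(m,cv2.MORPH_CLOSE,np.ones((15,15)));m=cv2.morphologyEx(m,cv2.MORPH_OPEN,np.ones((15,15)))
    c=max(cv2.findContours(m,0,2)[0],key=cv2.contourArea); (u,v),(w,h),ang=cv2.minAreaRect(c)
    print(n,'x',.64-v/1400,'y',y1-u/1400,'size',w/1400,h/1400,ang)
E
```

```text
big x 0.4994503784179688 y 0.3414571489606585 size 0.2352567400251116 0.19128899710518973 3.797248125076294
small x 0.4958818054199219 y -0.344819325038365 size 0.1011230250767299 0.19129823957170758 82.27338409423828
```

View pics/boards.png

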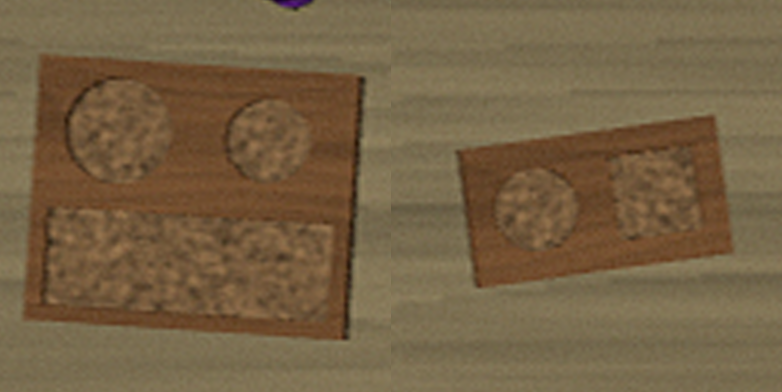

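View pics/mid.png

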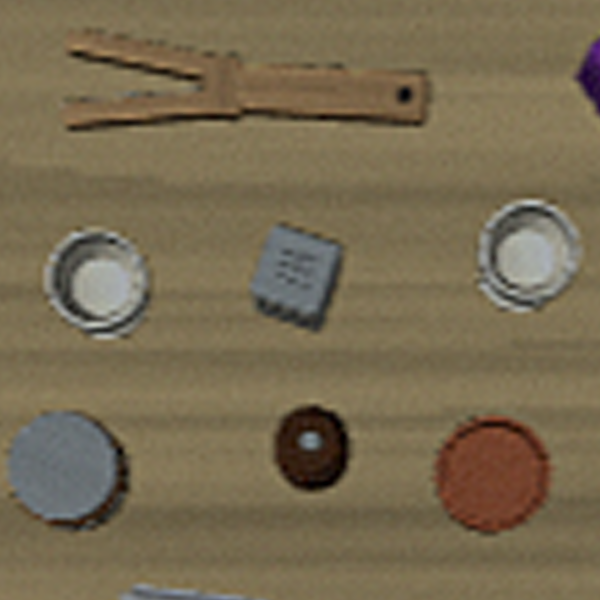

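Measured positions in world x, y, in m:

| Item | Position | Yaw |
|---|---|---|
| Big board | (.499, .343) | -3.8° |
| Small board | (.496, -.345) | +7.6° |
| Jar | (.5016, .1114) | – |
| Cup A | (.590, .096) | – |
| Cup B | (.6045, -.109) | – |
| Salt shaker | (.5995, 0) | -15° |
| Opener grip point | (.690, .011) | 88° |

The opener measures about 178 mm long and the recess positions match the board model. Next is a planning helper, then cup B.

```bash
cat > plan.py <<'E'
import sys,json
from h import *
# usage: plan.py g step  x,y,z,yaw  x,y,z,yaw ...   prints round rows in tool axes
s=arm.get_state(); p=np.array(s['eef_pos']); yaw=np.degrees(s['ee_rot'][2])
print('at',np.round(p,4),round(yaw,1),'w',round(s['width'],4),'F',np.round(s['force'],1),'t',round(s['t'],1))
g,step=float(sys.argv[1]),float(sys.argv[2]); rows=[]
for a in sys.argv[3:]:
    x,y,z,w=map(float,a.split(',')); T=np.array([x,y,z]); dw=(w-yaw+180)%360-180; p0,y0=p.copy(),yaw
    n=max(1,int(np.ceil(max(np.linalg.norm(T-p)*1000/step,abs(dw)/6.5))))
    if n>2: n+=1
    t=np.linspace(0,1,n+1) if n<3 else np.r_[0,(np.arange(n-1)+.5)/(n-1),1]
    for k in t[1:]:
        Rm=R.from_euler('xyz',[180,0,yaw],degrees=True)
        d=np.round(Rm.inv().apply(p0+k*(T-p0)-p)*1000); az=np.round(-(y0+k*dw-yaw),0)
        p=p+Rm.apply(d)/1000; yaw-=az
        rows.append([g,*map(int,d),0,0,int(az)])
print(len(rows)); print(json.dumps(rows).replace(' ',''))
E
python3 plan.py -0.5 35 .45,-.38,.2,-120 .6045,-.109,.12,-84 .6045,-.109,.031,-84
```

```text
at [ 0.1877 -0.6484  0.2266] -163.9 w 0.0877 F [ 0.  -1.   0.2] t 1.1
27
[[-0.5,-15,8,1,0,0,-2],[-0.5,-30,16,3,0,0,-4],[-0.5,-31,14,2,0,0,-4],[-0.5,-33,11,2,0,0,-4],[-0.5,-32,9,3,0,0,-4],[-0.5,-34,7,2,0,0,-4],[-0.5,-34,5,3,0,0,-4],[-0.5,-34,2,2,0,0,-4],[-0.5,-34,-1,3,0,0,-4],[-0.5,-34,-2,2,0,0,-4],[-0.5,-34,-5,2,0,0,-4],[-0.5,-16,-4,2,0,0,-2],[-0.5,-16,0,4,0,0,-2],[-0.5,-31,-1,8,0,0,-3],[-0.5,-31,-3,8,0,0,-4],[-0.5,-31,-4,8,0,0,-4],[-0.5,-30,-7,8,0,0,-3],[-0.5,-30,-9,8,0,0,-4],[-0.5,-30,-10,8,0,0,-3],[-0.5,-28,-13,8,0,0,-4],[-0.5,-28,-14,8,0,0,-3],[-0.5,-27,-15,8,0,0,-4],[-0.5,-13,-9,4,0,0,-2],[-0.5,0,0,15,0,0,0],[-0.5,0,0,29,0,0,0],[-0.5,0,0,30,0,0,0],[-0.5,0,0,15,0,0,0]]
```

Call:
servo_tool([
  [-0.5, -15, 8, 1, 0, 0, -2],
  [-0.5, -30, 16, 3, 0, 0, -4],
  [-0.5, -31, 14, 2, 0, 0, -4],
  [-0.5, -33, 11, 2, 0, 0, -4],
  [-0.5, -32, 9, 3, 0, 0, -4],
  [-0.5, -34, 7, 2, 0, 0, -4],
  [-0.5, -34, 5, 3, 0, 0, -4],
  [-0.5, -34, 2, 2, 0, 0, -4],
  [-0.5, -34, -1, 3, 0, 0, -4],
  [-0.5, -34, -2, 2, 0, 0, -4],
  [-0.5, -34, -5, 2, 0, 0, -4],
  [-0.5, -16, -4, 2, 0, 0, -2],
  [-0.5, -16, 0, 4, 0, 0, -2],
  [-0.5, -31, -1, 8, 0, 0, -3],
  [-0.5, -31, -3, 8, 0, 0, -4],
  [-0.5, -31, -4, 8, 0, 0, -4],
  [-0.5, -30, -7, 8, 0, 0, -3],
  [-0.5, -30, -9, 8, 0, 0, -4],
  [-0.5, -30, -10, 8, 0, 0, -3],
  [-0.5, 0, 0, 0, 0, 0, 0],
], squeeze=15)

```text
t: 2.72
eef_pos: [0.5517, -0.1997, 0.1461]
ee_rot: [3.141, 0.0, -1.684]
force: [-0.8, -1.2, 0.2]
width: 0.0657
gripper_force: 0.0
```

```bash
python3 plan.py -0.5 35 .6045,-.109,.11,-84 .6045,-.109,.031,-84
```

```text
at [ 0.5517 -0.1997  0.1461] -96.5 w 0.0657 F [-0.8 -1.2  0.2] t 2.7
9
[[-0.5,-12,-5,5,0,0,-2],[-0.5,-24,-12,9,0,0,-3],[-0.5,-23,-12,9,0,0,-3],[-0.5,-22,-14,9,0,0,-3],[-0.5,-11,-7,4,0,0,-1],[-0.5,0,0,13,0,0,0],[-0.5,0,0,27,0,0,0],[-0.5,0,0,26,0,0,0],[-0.5,0,0,13,0,0,0]]
```

Call:
servo_tool([
  [-0.5, -12, -5, 5, 0, 0, -2],
  [-0.5, -24, -12, 9, 0, 0, -3],
  [-0.5, -23, -12, 9, 0, 0, -3],
  [-0.5, -22, -14, 9, 0, 0, -3],
  [-0.5, -11, -7, 4, 0, 0, -1],
  [-0.5, 0, 0, 13, 0, 0, 0],
  [-0.5, 0, 0, 27, 0, 0, 0],
  [-0.5, 0, 0, 26, 0, 0, 0],
  [-0.5, 0, 0, 13, 0, 0, 0],
  [0.2, 0, 0, 0, 0, 0, 0],
  [0.5, 0, 0, 0, 0, 0, 0],
  [1, 0, 0, 0, 0, 0, 0],
  [1, 0, 0, 0, 0, 0, 0],
  [1, 0, 0, 0, 0, 0, 0],
  [1, 0, 0, 0, 0, 0, 0],
])

```text
t: 3.97
eef_pos: [0.6039, -0.1129, 0.034]
ee_rot: [-3.139, -0.0, -1.481]
force: [-0.2, -0.1, 3.6]
width: 0.0463
gripper_force: 15.0
```

```bash
python3 plan.py 1 30 .6045,-.109,.15,-84 .4906,-.3028,.11,-82.4 .4906,-.3028,.048,-82.4
```

```text
at [ 0.6039 -0.1129  0.034 ] -84.8 w 0.0463 F [-0.2 -0.1  3.6] t 4.0
18
[[1.0,0,0,-15,0,0,0],[1.0,-1,0,-29,0,0,0],[1.0,-1,-1,-29,0,0,-1],[1.0,-1,0,-29,0,0,0],[1.0,-1,0,-14,0,0,0],[1.0,11,8,2,0,0,0],[1.0,23,17,5,0,0,0],[1.0,22,17,5,0,0,0],[1.0,23,17,5,0,0,-1],[1.0,22,17,5,0,0,0],[1.0,23,17,5,0,0,0],[1.0,22,17,5,0,0,0],[1.0,22,17,5,0,0,0],[1.0,11,9,3,0,0,0],[1.0,0,0,10,0,0,0],[1.0,0,0,21,0,0,0],[1.0,0,0,21,0,0,0],[1.0,0,0,10,0,0,0]]
```

Call:
servo_tool([
  [1, 0, 0, -15, 0, 0, 0],
  [1, 0, 0, -29, 0, 0, 0],
  [1, 0, 0, -29, 0, 0, 0],
  [1, 0, 0, -29, 0, 0, 0],
  [1, 0, 0, -14, 0, 0, 0],
  [1, 0, 0, 0, 0, 0, 0],
])

```text
t: 4.47
eef_pos: [0.6052, -0.1129, 0.1534]
ee_rot: [-3.134, -0.001, -1.48]
force: [0.6, 0.4, -0.0]
width: 0.0465
gripper_force: 15.0
```

```bash
python3 - <<'E'
from h import *
f=arm.grab_frame('wrist'); save('w1',f); print(f['position'],f['orientation'],f['K'])
print([(round(r['conf'],2),np.round(world(f,r['at']),3).tolist()) for r in arm.recognise('egg_cup_a',f)])
g=arm.grab_frame('scene'); print([(round(r['conf'],2),np.round(world(g,r['at']),3).tolist()) for r in arm.recognise('egg_cup_a',g)])
a=g['color'][90:270,200:440]; a=cv2.resize(a,None,fx=2.5,fy=2.5)[:,:,::-1]
b=cv2.resize(f['color'],None,fx=.5,fy=.5)[:,:,::-1]; 
out=np.zeros((650,600,3),np.uint8)[:600]; out[:400,:600]=a[:400]; out[400:600,:320]=b; cv2.imwrite('pics/c1.png',out)
E
python3 plan.py 1 30 .4906,-.3028,.11,-82.4 .4906,-.3028,.048,-82.4
```

```text
[ 0.61038666 -0.18372737  0.31214887] [ 2.87192995  0.00837486 -3.05152382] [[309.70691629   0.         323.10740295]
 [  0.         309.70691629 200.34675329]
 [  0.           0.           1.        ]]
[(0.94, [0.604, -0.111, 0.17])]
[(0.96, [0.592, 0.094, 0.044]), (0.96, [0.652, 0.181, 0.044]), (0.82, [0.659, 0.267, 0.046])]
at [ 0.6021 -0.1128  0.1477] -84.9 w 0.0463 F [ 0.3 -1.  -1.2] t 4.7
13
[[1.0,11,8,2,0,0,0],[1.0,23,16,5,0,0,0],[1.0,22,16,5,0,0,-1],[1.0,22,16,4,0,0,0],[1.0,22,17,5,0,0,0],[1.0,22,16,5,0,0,-1],[1.0,22,17,5,0,0,0],[1.0,22,17,4,0,0,0],[1.0,11,8,3,0,0,0],[1.0,0,0,10,0,0,0],[1.0,0,0,21,0,0,0],[1.0,0,0,20,0,0,0],[1.0,0,0,11,0,0,0]]
```

View pics/c1.png

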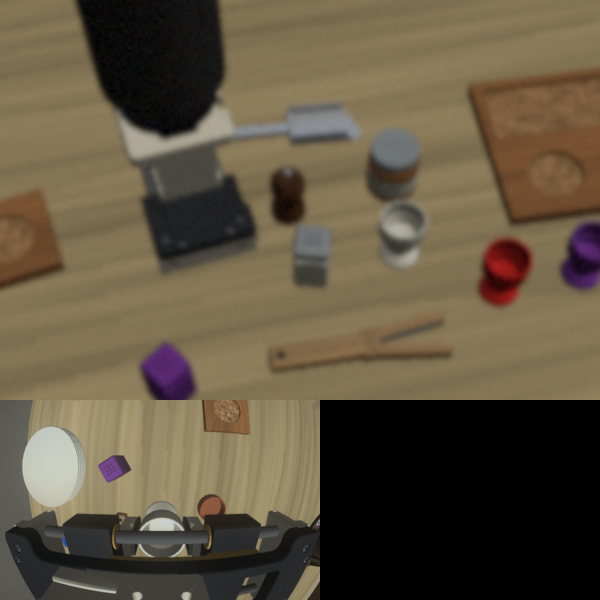

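The wrist view shows the cup at about (162,530) in the composite, upright between the fingers. Carrying it to the small board.

Call:
servo_tool([
  [1, 11, 8, 2, 0, 0, 0],
  [1, 23, 16, 5, 0, 0, 0],
  [1, 22, 16, 5, 0, 0, -1],
  [1, 22, 16, 4, 0, 0, 0],
  [1, 22, 17, 5, 0, 0, 0],
  [1, 22, 16, 5, 0, 0, -1],
  [1, 22, 17, 5, 0, 0, 0],
  [1, 22, 17, 4, 0, 0, 0],
  [1, 11, 8, 3, 0, 0, 0],
  [1, 0, 0, 10, 0, 0, 0],
  [1, 0, 0, 21, 0, 0, 0],
  [1, 0, 0, 16, 0, 0, 0],
  [1, 0, 0, 10, 0, 0, 0],
  [1, 0, 0, 3, 0, 0, 0],
  [1, 0, 0, 0, 0, 0, 0],
  [1, 0, 0, 0, 0, 0, 0],
])

```text
t: 6.0
eef_pos: [0.4921, -0.3028, 0.0508]
ee_rot: [-3.141, -0.0, -1.445]
force: [-0.4, -0.2, -0.5]
width: 0.0462
gripper_force: 15.0
```

```bash
python3 plan.py 1 30 .4906,-.303,.046,-82.4
```

```text
at [ 0.4921 -0.3028  0.0508] -82.8 w 0.0462 F [-0.4 -0.2 -0.5] t 6.0
1
[[1.0,0,2,5,0,0,0]]
```

Call:
servo_tool([
  [1, 0, 1, 3, 0, 0, 0],
  [1, 0, 0, 2, 0, 0, 0],
  [1, 0, 0, 1, 0, 0, 0],
  [1, 0, 0, 1, 0, 0, 0],
  [1, 0, 0, 0, 0, 0, 0],
])

```text
t: 6.42
eef_pos: [0.4908, -0.3031, 0.044]
ee_rot: [-3.141, -0.0, -1.446]
force: [1.0, 0.9, 0.9]
width: 0.0465
gripper_force: 15.0
```

Call:
servo_tool([
  [1, 0, 0, 1, 0, 0, 0],
  [1, 0, 0, 1, 0, 0, 0],
  [1, 0, 0, 0, 0, 0, 0],
])

```text
t: 6.67
eef_pos: [0.4915, -0.3034, 0.0434]
ee_rot: [-3.14, -0.001, -1.445]
force: [-3.5, 2.7, 14.2]
width: 0.0465
gripper_force: 15.0
```

Call:
servo_tool([
  [1, 0, 0, -1, 0, 0, 0],
  [-0.2, 0, 0, 0, 0, 0, 0],
  [-0.5, 0, 0, 0, 0, 0, 0],
  [-0.5, 0, 0, 0, 0, 0, 0],
  [-0.5, 0, 0, -15, 0, 0, 0],
  [-0.5, 0, 0, -29, 0, 0, 0],
  [-0.5, 0, 0, -29, 0, 0, 0],
  [-0.5, 0, 0, 0, 0, 0, 0],
])

```text
t: 7.33
eef_pos: [0.4937, -0.3043, 0.1209]
ee_rot: [-3.135, -0.004, -1.445]
force: [0.9, -0.0, 0.5]
width: 0.0652
gripper_force: 0.0
```

```bash
python3 - <<'E'
from h import *
g=arm.grab_frame('wrist'); save('w2',g)
print([(round(r['conf'],2),np.round(world(g,r['at']),3).tolist()) for r in arm.recognise('egg_cup_a',g)])
E
python3 plan.py -0.6 36 .5995,.0003,.11,-105 .5995,.0003,.019,-105
```

```text
[(0.73, [0.491, -0.296, 0.057])]
at [ 0.4914 -0.3032  0.1167] -82.9 w 0.0657 F [-0.2  0.3 -0.9] t 7.4
14
[[-0.6,-16,-8,0,0,0,1],[-0.6,-32,-16,1,0,0,3],[-0.6,-33,-13,1,0,0,2],[-0.6,-34,-13,1,0,0,3],[-0.6,-34,-11,0,0,0,2],[-0.6,-34,-10,1,0,0,3],[-0.6,-35,-8,1,0,0,2],[-0.6,-35,-6,1,0,0,2],[-0.6,-36,-6,0,0,0,3],[-0.6,-18,-2,1,0,0,1],[-0.6,0,0,15,0,0,0],[-0.6,0,0,30,0,0,0],[-0.6,0,0,31,0,0,0],[-0.6,1,0,15,0,0,0]]
```

View pics/w2.png

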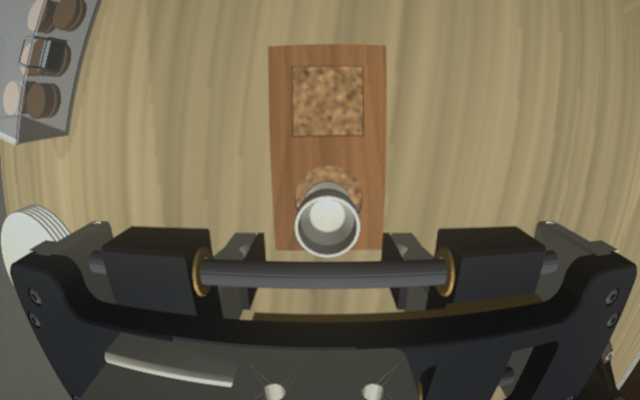

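The cup stands in the round recess, with its rim at (327,225) and the cork showing evenly around it. Salt shaker next.

Call:
servo_tool([
  [-0.4, -16, -8, 0, 0, 0, 1],
  [-0.4, -32, -16, 1, 0, 0, 3],
  [-0.4, -33, -13, 1, 0, 0, 2],
  [-0.4, -34, -13, 1, 0, 0, 3],
  [-0.4, -34, -11, 0, 0, 0, 2],
  [-0.4, -34, -10, 1, 0, 0, 3],
  [-0.4, -35, -8, 1, 0, 0, 2],
  [-0.4, -35, -6, 1, 0, 0, 2],
  [-0.4, -36, -6, 0, 0, 0, 3],
  [-0.4, -18, -2, 1, 0, 0, 1],
  [-0.4, 0, 0, 0, 0, 0, 0],
  [-0.4, 0, 0, 0, 0, 0, 0],
])

```text
t: 8.43
eef_pos: [0.5986, 0.0018, 0.1069]
ee_rot: [3.139, -0.001, -1.828]
force: [-0.4, 0.5, -0.3]
width: 0.0615
gripper_force: 0.0
```

```bash
python3 plan.py -0.4 30 .5995,.0003,.02,-105
python3 - <<'E'
from h import *
g=arm.grab_frame('wrist'); save('w3',g)
print([(round(r['conf'],2),np.round(world(g,r['at']),3).tolist()) for r in arm.recognise('salt_shaker',g)])
E
```

```text
at [0.5986 0.0018 0.1069] -104.7 w 0.0615 F [-0.4  0.5 -0.3] t 8.4
4
[[-0.4,0,0,14,0,0,0],[-0.4,1,-1,29,0,0,0],[-0.4,0,0,29,0,0,0],[-0.4,0,0,15,0,0,0]]
[(0.79, [0.781, -0.024, 0.027]), (0.77, [0.595, -0.004, 0.062]), (0.63, [0.688, -0.152, 0.066])]
```

View pics/w3.png

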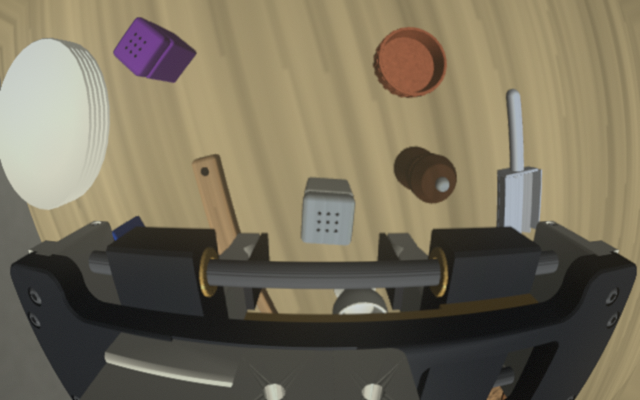

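The shaker, at (328,215), is square to the fingers and centred between them. Descending.

Call:
servo_tool([
  [-0.4, 1, 0, 14, 0, 0, 0],
  [-0.4, 1, 0, 29, 0, 0, 0],
  [-0.4, 0, 0, 29, 0, 0, 0],
  [-0.4, 0, 0, 14, 0, 0, 0],
  [-0.4, 0, 0, 0, 0, 0, 0],
  [0.2, 0, 0, 0, 0, 0, 0],
  [1, 0, 0, 0, 0, 0, 0],
  [1, 0, 0, 0, 0, 0, 0],
  [1, 0, 0, 0, 0, 0, 0],
  [1, 0, 0, 0, 0, 0, 0],
  [1, 0, 0, 0, 0, 0, 0],
])

```text
t: 9.45
eef_pos: [0.5993, -0.001, 0.0238]
ee_rot: [-3.14, 0.001, -1.83]
force: [-1.9, -0.4, 6.6]
width: 0.0357
gripper_force: 15.0
```

```bash
python3 plan.py 1 30 .599,.0003,.15,-105 .502,-.388,.12,-82.4
```

```text
at [ 0.5993 -0.001   0.0238] -104.8 w 0.0357 F [-1.9 -0.4  6.6] t 9.4
21
[[1.0,0,0,-13,0,0,0],[1.0,0,0,-25,0,0,0],[1.0,-1,0,-25,0,0,0],[1.0,0,0,-25,0,0,0],[1.0,0,1,-26,0,0,0],[1.0,0,0,-12,0,0,0],[1.0,14,0,1,0,0,-1],[1.0,29,0,2,0,0,-1],[1.0,28,0,2,0,0,-2],[1.0,29,2,2,0,0,-2],[1.0,28,3,3,0,0,-1],[1.0,29,3,2,0,0,-2],[1.0,28,4,2,0,0,-1],[1.0,28,4,2,0,0,-2],[1.0,28,6,2,0,0,-2],[1.0,28,6,2,0,0,-1],[1.0,28,7,2,0,0,-2],[1.0,27,8,2,0,0,-1],[1.0,28,9,3,0,0,-2],[1.0,27,9,2,0,0,-2],[1.0,13,5,1,0,0,0]]
```

Call:
servo_tool([
  [1, 0, 0, -13, 0, 0, 0],
  [1, 0, 0, -25, 0, 0, 0],
  [1, 0, 0, -25, 0, 0, 0],
  [1, 0, 0, -25, 0, 0, 0],
  [1, 0, 0, -26, 0, 0, 0],
  [1, 0, 0, -12, 0, 0, 0],
  [1, 14, 0, 1, 0, 0, -1],
  [1, 29, 0, 2, 0, 0, -1],
  [1, 28, 0, 2, 0, 0, -2],
  [1, 29, 2, 2, 0, 0, -2],
  [1, 28, 3, 3, 0, 0, -1],
  [1, 29, 3, 2, 0, 0, -2],
  [1, 28, 4, 2, 0, 0, -1],
  [1, 28, 4, 2, 0, 0, -2],
  [1, 28, 6, 2, 0, 0, -2],
  [1, 28, 6, 2, 0, 0, -1],
  [1, 28, 7, 2, 0, 0, -2],
  [1, 27, 8, 2, 0, 0, -1],
  [1, 28, 9, 3, 0, 0, -2],
  [1, 27, 9, 2, 0, 0, -2],
])

```text
t: 11.12
eef_pos: [0.5048, -0.3769, 0.1195]
ee_rot: [-3.141, 0.0, -1.444]
force: [0.2, -1.1, -0.2]
width: 0.0362
gripper_force: 15.0
```

Call:
servo_tool([
  [1, 13, 5, 1, 0, 0, 0],
  [1, 0, 0, 0, 0, 0, 0],
  [1, 0, 0, 0, 0, 0, 0],
])

```text
t: 11.37
eef_pos: [0.5017, -0.3896, 0.1183]
ee_rot: [3.141, 0.0, -1.448]
force: [-0.0, 0.8, -2.1]
width: 0.0361
gripper_force: 15.0
```

```bash
python3 plan.py 1 30 .502,-.388,.04,-82.4
```

```text
at [ 0.5017 -0.3896  0.1183] -83.0 w 0.0361 F [-0.   0.8 -2.1] t 11.4
4
[[1.0,0,0,13,0,0,0],[1.0,-1,0,26,0,0,0],[1.0,0,0,26,0,0,0],[1.0,-1,-1,13,0,0,-1]]
```

Call:
servo_tool([
  [1, 0, 0, 13, 0, 0, 0],
  [1, -1, 0, 26, 0, 0, 0],
  [1, 0, 0, 26, 0, 0, 0],
  [1, -1, 0, 12, 0, 0, 0],
  [1, 0, 0, 2, 0, 0, 0],
  [1, 0, 0, 1, 0, 0, 0],
  [1, 0, 0, 0, 0, 0, 0],
])

```text
t: 11.95
eef_pos: [0.5029, -0.3869, 0.0395]
ee_rot: [-3.141, -0.001, -1.445]
force: [0.2, -0.6, -0.8]
width: 0.0361
gripper_force: 15.0
```

Call:
servo_tool([
  [1, 0, 0, 2, 0, 0, 0],
  [1, 0, 0, 1, 0, 0, 0],
  [1, 0, 0, 1, 0, 0, 0],
  [1, 0, 0, 0, 0, 0, 0],
])

```text
t: 12.28
eef_pos: [0.502, -0.3873, 0.0349]
ee_rot: [-3.141, -0.0, -1.446]
force: [0.6, 0.3, -0.7]
width: 0.036
gripper_force: 15.0
```

Call:
servo_tool([
  [1, 0, 0, 1, 0, 0, 0],
  [1, 0, 0, 1, 0, 0, 0],
  [1, 0, 0, 0, 0, 0, 0],
])

```text
t: 12.53
eef_pos: [0.5021, -0.3876, 0.0337]
ee_rot: [-3.141, -0.001, -1.446]
force: [-1.9, 3.2, 7.3]
width: 0.0359
gripper_force: 15.0
```

Call:
servo_tool([
  [0.2, 0, 0, 0, 0, 0, 0],
  [-0.2, 0, 0, 0, 0, 0, 0],
  [-0.4, 0, 0, 0, 0, 0, 0],
  [-0.4, 0, 0, -15, 0, 0, 0],
  [-0.4, 0, 0, -30, 0, 0, 0],
  [-0.4, 0, 0, -35, 0, 0, 0],
  [-0.4, 0, 0, -25, 0, 0, 0],
  [-0.4, 0, 0, 0, 0, 0, 0],
])

```text
t: 13.2
eef_pos: [0.5048, -0.3891, 0.1438]
ee_rot: [-3.134, -0.006, -1.445]
force: [0.5, -0.0, 1.3]
width: 0.0613
gripper_force: 0.0
```

```bash
python3 - <<'E'
from h import *
g=arm.grab_frame('wrist'); save('w4',g)
f=arm.grab_frame('top'); save('t4',f)
for q in ['egg_cup_a','salt_shaker']: print([(round(r['conf'],2),np.round(world(f,r['at']),3).tolist()) for r in arm.recognise(q,f)])
E
python3 plan.py -0.75 38 .5016,.1114,.12,180
```

```text
[(0.8, [0.589, 0.101, 0.042]), (0.78, [0.653, 0.273, 0.044]), (0.73, [0.659, 0.185, 0.043])]
[(0.83, [0.787, -0.014, 0.068]), (0.61, [0.69, -0.159, 0.067]), (0.45, [0.512, -0.392, 0.078])]
at [ 0.5012 -0.3869  0.1365] -82.9 w 0.0609 F [-0.4 -0.9 -1.1] t 13.4
16
[[-0.75,-16,-2,1,0,0,3],[-0.75,-34,-2,1,0,0,7],[-0.75,-33,1,1,0,0,6],[-0.75,-33,5,1,0,0,7],[-0.75,-32,9,1,0,0,6],[-0.75,-30,13,1,0,0,7],[-0.75,-30,16,1,0,0,6],[-0.75,-27,19,1,0,0,7],[-0.75,-25,22,1,0,0,6],[-0.75,-22,24,1,0,0,7],[-0.75,-19,27,2,0,0,6],[-0.75,-16,29,1,0,0,6],[-0.75,-13,31,1,0,0,7],[-0.75,-10,32,1,0,0,6],[-0.75,-5,33,1,0,0,7],[-0.75,-1,16,1,0,0,3]]
```

View pics/w4.png

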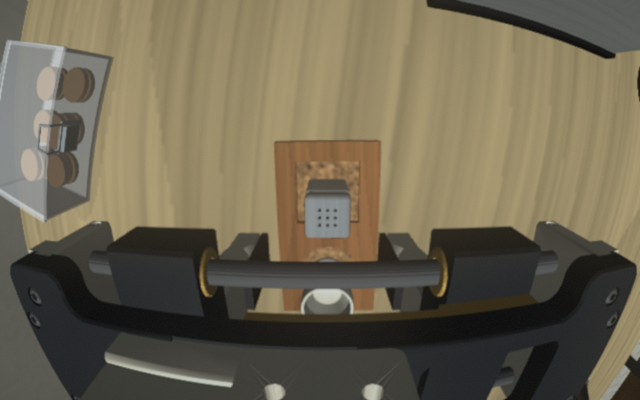

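The shaker, at (327,208), sits square in its recess, and the cup behind it is upright. Jar next.

Call:
servo_tool([
  [-0.75, -16, -2, 1, 0, 0, 3],
  [-0.75, -34, -2, 1, 0, 0, 7],
  [-0.75, -33, 1, 1, 0, 0, 6],
  [-0.75, -33, 5, 1, 0, 0, 7],
  [-0.75, -32, 9, 1, 0, 0, 6],
  [-0.75, -30, 13, 1, 0, 0, 7],
  [-0.75, -30, 16, 1, 0, 0, 6],
  [-0.75, -27, 19, 1, 0, 0, 7],
  [-0.75, -25, 22, 1, 0, 0, 6],
  [-0.75, -22, 24, 1, 0, 0, 7],
  [-0.75, -19, 27, 2, 0, 0, 6],
  [-0.75, -16, 29, 1, 0, 0, 6],
  [-0.75, -13, 31, 1, 0, 0, 7],
  [-0.75, -10, 32, 1, 0, 0, 6],
  [-0.75, -5, 33, 1, 0, 0, 7],
  [-0.75, -1, 16, 1, 0, 0, 3],
  [-0.75, 0, 0, 0, 0, 0, 0],
  [-0.75, 0, 0, 0, 0, 0, 0],
])

```text
t: 14.9
eef_pos: [0.4985, 0.1073, 0.1193]
ee_rot: [-3.14, -0.002, -3.122]
force: [-0.7, -0.4, 0.5]
width: 0.077
gripper_force: 0.0
```

```bash
python3 plan.py -0.75 30 .5016,.1114,.015,180
python3 - <<'E'
from h import *
g=arm.grab_frame('wrist'); save('w5',g)
print([(round(r['conf'],2),np.round(world(g,r['at']),3).tolist()) for r in arm.recognise('jam_jar',g)])
E
```

```text
at [0.4985 0.1073 0.1193] -178.9 w 0.077 F [-0.7 -0.4  0.5] t 14.9
5
[[-0.75,0,0,13,0,0,0],[-0.75,-1,1,26,0,0,0],[-0.75,-1,1,26,0,0,1],[-0.75,-1,2,26,0,0,0],[-0.75,0,0,13,0,0,0]]
[(0.71, [0.491, 0.114, 0.065]), (0.37, [0.5, -0.103, 0.017])]
```

View pics/w5.png

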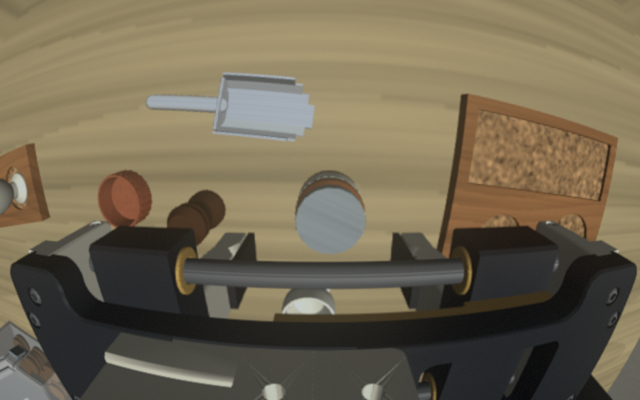

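The jar lid, at (330,218), sits about 4 mm toward +y of the finger centre, as measured. Descending.

Call:
servo_tool([
  [-0.75, 0, 0, 13, 0, 0, 0],
  [-0.75, -1, 2, 26, 0, 0, 0],
  [-0.75, 0, 1, 26, 0, 0, 0],
  [-0.75, 0, 1, 26, 0, 0, 0],
  [-0.75, 0, 0, 13, 0, 0, 0],
  [-0.75, 0, 0, 0, 0, 0, 0],
  [0, 0, 0, 0, 0, 0, 0],
  [1, 0, 0, 0, 0, 0, 0],
  [1, 0, 0, 0, 0, 0, 0],
  [1, 0, 0, 0, 0, 0, 0],
  [1, 0, 0, 0, 0, 0, 0],
], squeeze=20)

```text
t: 15.92
eef_pos: [0.5011, 0.1112, 0.0179]
ee_rot: [3.14, 0.002, -3.124]
force: [-0.6, -1.2, 4.4]
width: 0.0556
gripper_force: 20.0
```

```bash
python3 plan.py 1 30 .501,.111,.15,180 .5466,.395,.11,180 .5466,.395,.036,180
```

```text
at [0.5011 0.1112 0.0179] -179.0 w 0.0556 F [-0.6 -1.2  4.4] t 15.9
21
[[1.0,0,0,-13,0,0,0],[1.0,0,0,-27,0,0,0],[1.0,0,0,-26,0,0,0],[1.0,0,0,-26,0,0,1],[1.0,0,0,-27,0,0,0],[1.0,0,0,-13,0,0,0],[1.0,-2,14,2,0,0,0],[1.0,-5,29,4,0,0,0],[1.0,-4,28,4,0,0,0],[1.0,-5,28,4,0,0,0],[1.0,-4,29,4,0,0,0],[1.0,-5,28,4,0,0,0],[1.0,-5,28,4,0,0,0],[1.0,-4,29,4,0,0,0],[1.0,-5,28,4,0,0,0],[1.0,-4,29,4,0,0,0],[1.0,-3,14,2,0,0,0],[1.0,0,0,12,0,0,0],[1.0,0,0,25,0,0,0],[1.0,0,0,25,0,0,0],[1.0,0,0,12,0,0,0]]
```

Call:
servo_tool([
  [1, 0, 0, -13, 0, 0, 0],
  [1, 0, 0, -27, 0, 0, 0],
  [1, 0, 0, -26, 0, 0, 0],
  [1, 0, 0, -26, 0, 0, 1],
  [1, 0, 0, -27, 0, 0, 0],
  [1, 0, 0, -13, 0, 0, 0],
  [1, -2, 14, 2, 0, 0, 0],
  [1, -5, 29, 4, 0, 0, 0],
  [1, -4, 28, 4, 0, 0, 0],
  [1, -5, 28, 4, 0, 0, 0],
  [1, -4, 29, 4, 0, 0, 0],
  [1, -5, 28, 4, 0, 0, 0],
  [1, -5, 28, 4, 0, 0, 0],
  [1, -4, 29, 4, 0, 0, 0],
  [1, -5, 28, 4, 0, 0, 0],
  [1, -4, 29, 4, 0, 0, 0],
  [1, -3, 14, 2, 0, 0, 0],
  [1, 0, 0, 0, 0, 0, 0],
  [1, 0, 0, 0, 0, 0, 0],
])

```text
t: 17.5
eef_pos: [0.5455, 0.3952, 0.1071]
ee_rot: [-3.14, -0.002, -3.141]
force: [-0.4, 0.3, -0.9]
width: 0.0554
gripper_force: 20.0
```

```bash
python3 plan.py 1 30 .5466,.395,.034,180
```

```text
at [0.5455 0.3952 0.1071] -180.0 w 0.0554 F [-0.4  0.3 -0.9] t 17.5
4
[[1.0,0,0,12,0,0,0],[1.0,-1,0,25,0,0,0],[1.0,0,0,24,0,0,0],[1.0,0,0,12,0,0,0]]
```

Call:
servo_tool([
  [1, 0, 0, 12, 0, 0, 0],
  [1, -1, 0, 25, 0, 0, 0],
  [1, 0, 0, 24, 0, 0, 0],
  [1, 0, 0, 11, 0, 0, 0],
  [1, 0, 0, 2, 0, 0, 0],
  [1, 0, 0, 1, 0, 0, 0],
  [1, 0, 0, 1, 0, 0, 0],
  [1, 0, 0, 0, 0, 0, 0],
])

```text
t: 18.17
eef_pos: [0.548, 0.3953, 0.034]
ee_rot: [3.14, 0.001, 3.141]
force: [-0.0, -0.4, -1.0]
width: 0.0555
gripper_force: 20.0
```

Call:
servo_tool([
  [1, 0, 0, 2, 0, 0, 0],
  [1, 0, 0, 1, 0, 0, 0],
  [1, 0, 0, 1, 0, 0, 0],
  [1, 0, 0, 1, 0, 0, 0],
  [1, 0, 0, 0, 0, 0, 0],
])

```text
t: 18.58
eef_pos: [0.5474, 0.395, 0.028]
ee_rot: [3.141, 0.0, 3.141]
force: [-0.3, 0.2, 1.2]
width: 0.0555
gripper_force: 20.0
```

Call:
servo_tool([
  [1, 0, 0, 1, 0, 0, 0],
  [1, 0, 0, 0, 0, 0, 0],
])

```text
t: 18.75
eef_pos: [0.5474, 0.395, 0.0279]
ee_rot: [3.141, 0.001, -3.141]
force: [-3.3, -1.4, 8.3]
width: 0.0557
gripper_force: 20.0
```

Contact. Releasing and moving to cup A, with the fingers closing along x.

Call:
servo_tool([
  [0.2, 0, 0, 0, 0, 0, 0],
  [-0.4, 0, 0, 0, 0, 0, 0],
  [-0.6, 0, 0, 0, 0, 0, 0],
  [-0.6, 0, 0, -15, 0, 0, 0],
  [-0.6, 0, 0, -30, 0, 0, 0],
  [-0.6, 0, 0, -35, 0, 0, 0],
  [-0.6, 0, 0, -25, 0, 0, 0],
  [-0.5, 0, 0, 0, 0, 0, 0],
], squeeze=15)

```text
t: 19.42
eef_pos: [0.55, 0.3971, 0.1383]
ee_rot: [3.135, 0.007, -3.141]
force: [1.0, 0.4, 1.7]
width: 0.0674
gripper_force: 0.0
```

```bash
python3 plan.py -0.5 36 .5903,.0965,.12,-90
python3 - <<'E'
from h import *
g=arm.grab_frame('wrist'); save('w6',g)
E
```

```text
at [0.55   0.3971 0.1383] -180.0 w 0.0674 F [1.  0.4 1.7] t 19.4
15
[[-0.5,-1,-11,1,0,0,-3],[-0.5,-2,-21,1,0,0,-7],[-0.5,1,-22,1,0,0,-6],[-0.5,3,-21,2,0,0,-6],[-0.5,5,-21,1,0,0,-7],[-0.5,8,-21,1,0,0,-6],[-0.5,10,-19,1,0,0,-7],[-0.5,13,-18,2,0,0,-6],[-0.5,14,-16,1,0,0,-7],[-0.5,15,-15,1,0,0,-6],[-0.5,18,-13,2,0,0,-6],[-0.5,19,-11,1,0,0,-7],[-0.5,19,-9,1,0,0,-6],[-0.5,21,-6,2,0,0,-7],[-0.5,11,-2,0,0,0,-3]]
```

View pics/w6.png

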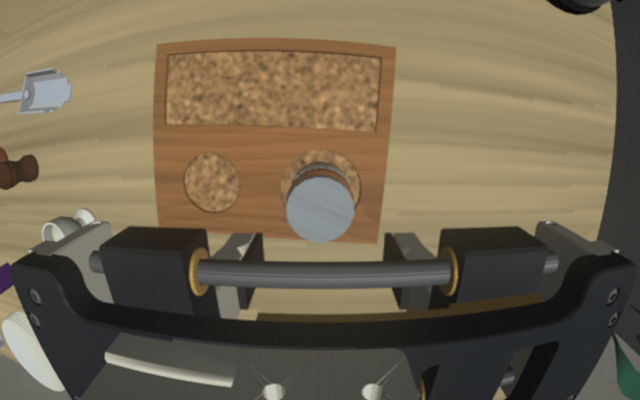

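The jar stands in the wide recess, with its lid at (320,208) and cork showing around it. On to cup A.

Call:
servo_tool([
  [-0.5, -1, -11, 1, 0, 0, -3],
  [-0.5, -2, -21, 1, 0, 0, -7],
  [-0.5, 1, -22, 1, 0, 0, -6],
  [-0.5, 3, -21, 2, 0, 0, -6],
  [-0.5, 5, -21, 1, 0, 0, -7],
  [-0.5, 8, -21, 1, 0, 0, -6],
  [-0.5, 10, -19, 1, 0, 0, -7],
  [-0.5, 13, -18, 2, 0, 0, -6],
  [-0.5, 14, -16, 1, 0, 0, -7],
  [-0.5, 15, -15, 1, 0, 0, -6],
  [-0.5, 18, -13, 2, 0, 0, -6],
  [-0.5, 19, -11, 1, 0, 0, -7],
  [-0.5, 19, -9, 1, 0, 0, -6],
  [-0.5, 21, -6, 2, 0, 0, -7],
  [-0.5, 11, -2, 0, 0, 0, -3],
  [-0.5, 0, 0, 0, 0, 0, 0],
  [-0.5, 0, 0, 0, 0, 0, 0],
])

```text
t: 20.88
eef_pos: [0.587, 0.093, 0.1129]
ee_rot: [3.141, -0.0, -1.574]
force: [0.6, 0.1, -0.1]
width: 0.0657
gripper_force: 0.0
```

```bash
python3 plan.py -0.5 30 .5903,.0965,.031,-90
python3 - <<'E'
from h import *
g=arm.grab_frame('wrist'); save('w7',g)
print([(round(r['conf'],2),np.round(world(g,r['at']),3).tolist()) for r in arm.recognise('egg_cup_a',g)])
E
```

```text
at [0.587  0.093  0.1129] -90.2 w 0.0657 F [ 0.6  0.1 -0.1] t 20.9
4
[[-0.5,-1,-1,14,0,0,0],[-0.5,-1,-1,27,0,0,0],[-0.5,-1,-1,27,0,0,0],[-0.5,0,0,14,0,0,0]]
[(0.75, [0.64, 0.173, 0.045]), (0.66, [0.59, 0.101, 0.046])]
```

View pics/w7.png

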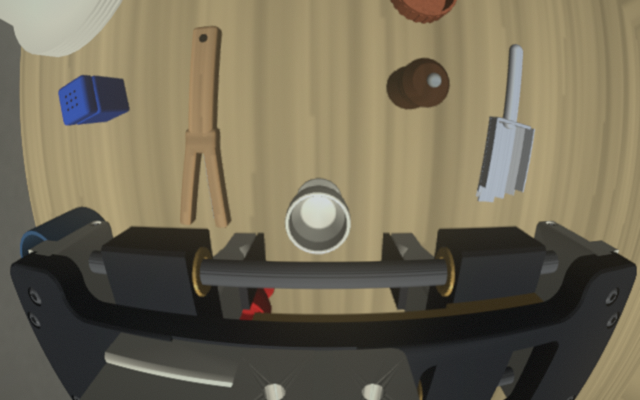

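Cup A's rim is at (318,220), about 3 mm toward +x of the finger centre as planned. The red decoy is clear of the fingers' path.

Call:
servo_tool([
  [-0.5, -1, -1, 14, 0, 0, 0],
  [-0.5, -2, -1, 27, 0, 0, 0],
  [-0.5, -2, -1, 26, 0, 0, 0],
  [-0.5, 0, 0, 14, 0, 0, 0],
  [-0.5, 0, 0, 0, 0, 0, 0],
  [0.1, 0, 0, 0, 0, 0, 0],
  [0.5, 0, 0, 0, 0, 0, 0],
  [1, 0, 0, 0, 0, 0, 0],
  [1, 0, 0, 0, 0, 0, 0],
  [1, 0, 0, 0, 0, 0, 0],
  [1, 0, 0, 0, 0, 0, 0],
])

```text
t: 21.9
eef_pos: [0.5911, 0.0993, 0.0341]
ee_rot: [-3.139, 0.001, -1.571]
force: [-1.6, 2.3, 6.3]
width: 0.0463
gripper_force: 15.0
```

```bash
python3 plan.py 1 30 .59,.0965,.15,-90 .5395,.2882,.12,-93.8
```

```text
at [0.5911 0.0993 0.0341] -90.0 w 0.0463 F [-1.6  2.3  6.3] t 21.9
13
[[1.0,0,0,-14,0,0,0],[1.0,1,0,-29,0,0,0],[1.0,1,1,-29,0,0,0],[1.0,0,0,-29,0,0,0],[1.0,1,0,-15,0,0,0],[1.0,-14,4,2,0,0,0],[1.0,-27,7,4,0,0,1],[1.0,-27,8,5,0,0,0],[1.0,-28,7,4,0,0,1],[1.0,-27,8,4,0,0,0],[1.0,-27,9,5,0,0,1],[1.0,-27,8,4,0,0,1],[1.0,-13,5,2,0,0,0]]
```

Call:
servo_tool([
  [1, 0, 0, -14, 0, 0, 0],
  [1, 0, 0, -29, 0, 0, 0],
  [1, 0, 0, -29, 0, 0, 0],
  [1, 0, 0, -29, 0, 0, 0],
  [1, 0, 0, -15, 0, 0, 0],
  [1, -14, 4, 2, 0, 0, 0],
  [1, -27, 7, 4, 0, 0, 1],
  [1, -27, 8, 5, 0, 0, 0],
  [1, -28, 7, 4, 0, 0, 1],
  [1, -27, 8, 4, 0, 0, 0],
  [1, -27, 9, 5, 0, 0, 1],
  [1, -27, 8, 4, 0, 0, 1],
  [1, -13, 5, 2, 0, 0, 0],
  [1, 0, 0, 0, 0, 0, 0],
  [1, 0, 0, 0, 0, 0, 0],
])

```text
t: 23.15
eef_pos: [0.539, 0.2905, 0.1185]
ee_rot: [3.141, -0.0, -1.639]
force: [-0.9, -0.7, 0.4]
width: 0.0467
gripper_force: 15.0
```

```bash
python3 plan.py 1 30 .5395,.289,.051,-93.8
```

```text
at [0.539  0.2905 0.1185] -93.9 w 0.0467 F [-0.9 -0.7  0.4] t 23.1
4
[[1.0,0,0,11,0,0,0],[1.0,1,0,23,0,0,0],[1.0,0,0,22,0,0,0],[1.0,0,-1,12,0,0,0]]
```

Call:
servo_tool([
  [1, 0, 0, 11, 0, 0, 0],
  [1, 1, 0, 23, 0, 0, 0],
  [1, 0, 0, 22, 0, 0, 0],
  [1, 0, 0, 12, 0, 0, 0],
  [1, 0, 0, 3, 0, 0, 0],
  [1, 0, 0, 1, 0, 0, 0],
  [1, 0, 0, 1, 0, 0, 0],
  [1, 0, 0, 0, 0, 0, 0],
])

```text
t: 23.82
eef_pos: [0.5401, 0.2892, 0.0465]
ee_rot: [-3.141, 0.001, -1.641]
force: [0.4, 0.0, -0.3]
width: 0.0463
gripper_force: 15.0
```

Call:
servo_tool([
  [1, 0, 0, 1, 0, 0, 0],
  [1, 0, 0, 1, 0, 0, 0],
  [1, 0, 0, 1, 0, 0, 0],
  [1, 0, 0, 0, 0, 0, 0],
])

```text
t: 24.15
eef_pos: [0.5398, 0.2896, 0.0441]
ee_rot: [-3.14, 0.001, -1.64]
force: [-2.5, -0.9, 7.3]
width: 0.0465
gripper_force: 15.0
```

Call:
servo_tool([
  [0.3, 0, 0, 0, 0, 0, 0],
  [-0.2, 0, 0, 0, 0, 0, 0],
  [-0.5, 0, 0, 0, 0, 0, 0],
  [-0.5, 0, 0, 0, 0, 0, 0],
  [-0.5, 0, 0, -15, 0, 0, 0],
  [-0.5, 0, 0, -30, 0, 0, 0],
  [-0.5, 0, 0, -35, 0, 0, 0],
  [-0.5, 0, 0, 0, 0, 0, 0],
])

```text
t: 24.82
eef_pos: [0.5426, 0.2915, 0.1295]
ee_rot: [-3.134, 0.006, -1.639]
force: [1.3, 1.3, 1.2]
width: 0.0657
gripper_force: 0.0
```

```bash
python3 plan.py -0.2 36 .690,.011,.11,-92
python3 - <<'E'
from h import *
g=arm.grab_frame('wrist'); save('w8',g)
E
```

```text
at [0.5426 0.2915 0.1295] -93.9 w 0.0657 F [1.3 1.3 1.2] t 24.8
10
[[-0.2,15,-9,1,0,0,0],[-0.2,30,-19,2,0,0,0],[-0.2,30,-18,2,0,0,-1],[-0.2,30,-18,3,0,0,0],[-0.2,31,-18,2,0,0,0],[-0.2,30,-18,2,0,0,0],[-0.2,30,-18,2,0,0,0],[-0.2,30,-18,2,0,0,-1],[-0.2,31,-17,2,0,0,0],[-0.2,15,-9,1,0,0,0]]
```

View pics/w8.png

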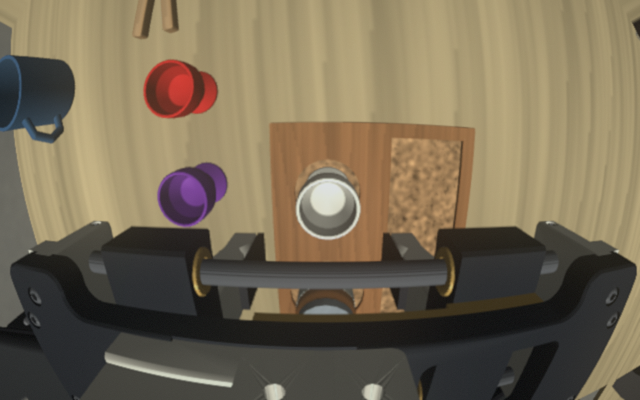

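Cup A is upright in the smaller recess, with its rim at (327,208). Opener last.

Call:
servo_tool([
  [-0.2, 15, -9, 1, 0, 0, 0],
  [-0.2, 30, -19, 2, 0, 0, 0],
  [-0.2, 30, -18, 2, 0, 0, -1],
  [-0.2, 30, -18, 3, 0, 0, 0],
  [-0.2, 31, -18, 2, 0, 0, 0],
  [-0.2, 30, -18, 2, 0, 0, 0],
  [-0.2, 30, -18, 2, 0, 0, 0],
  [-0.2, 30, -18, 2, 0, 0, -1],
  [-0.2, 31, -17, 2, 0, 0, 0],
  [-0.2, 15, -9, 1, 0, 0, 0],
  [-0.2, 0, 0, 0, 0, 0, 0],
  [-0.2, 0, 0, 0, 0, 0, 0],
])

```text
t: 25.87
eef_pos: [0.686, 0.0076, 0.1022]
ee_rot: [3.14, -0.0, -1.608]
force: [-0.5, 0.5, 0.3]
width: 0.0527
gripper_force: 0.0
```

```bash
python3 plan.py -0.2 30 .690,.011,.02,-92
python3 - <<'E'
from h import *
g=arm.grab_frame('wrist'); save('w9',g)
print([(round(r['conf'],2),np.round(world(g,r['at']),3).tolist()) for r in arm.recognise('jar_opener',g)])
E
```

```text
at [0.686  0.0076 0.1022] -92.2 w 0.0527 F [-0.5  0.5  0.3] t 25.9
4
[[-0.2,-1,-1,14,0,0,0],[-0.2,-1,-1,27,0,0,0],[-0.2,-1,-1,28,0,0,0],[-0.2,-1,-1,13,0,0,0]]
[(0.61, [0.69, 0.007, 0.016]), (0.42, [0.454, 0.301, 0.012])]
```

View pics/w9.png

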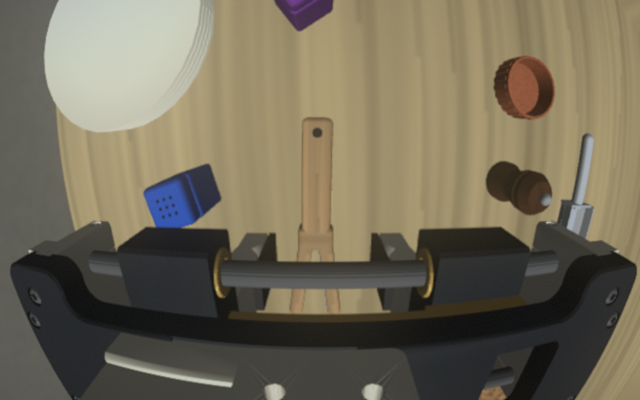

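Call:
servo_tool([
  [-0.2, -1, -1, 14, 0, 0, 0],
  [-0.2, -1, -1, 27, 0, 0, 0],
  [-0.2, -1, -1, 28, 0, 0, 0],
  [-0.2, -1, -1, 13, 0, 0, 0],
  [-0.2, 0, 0, 6, 0, 0, 0],
  [-0.2, 0, 0, 4, 0, 0, 0],
  [-0.2, 0, 0, 2, 0, 0, 0],
  [-0.2, 0, 0, 0, 0, 0, 0],
])

```text
t: 26.63
eef_pos: [0.6911, 0.013, 0.0106]
ee_rot: [-3.14, 0.0, -1.605]
force: [0.0, -0.3, 0.1]
width: 0.0525
gripper_force: 0.0
```

Call:
servo_tool([
  [-0.2, 1, 0, 2, 0, 0, 0],
  [0, 0, 0, 1, 0, 0, 0],
  [0.4, 0, 0, 0, 0, 0, 0],
  [1, 0, 0, 0, 0, 0, 0],
  [1, 0, 0, 0, 0, 0, 0],
  [1, 0, 0, 0, 0, 0, 0],
  [1, 0, 0, 0, 0, 0, 0],
  [1, 0, 0, 0, 0, 0, 0],
], squeeze=25)

```text
t: 27.3
eef_pos: [0.6907, 0.0117, 0.007]
ee_rot: [-3.141, 0.0, -1.606]
force: [0.3, -0.4, 1.4]
width: 0.0236
gripper_force: 24.8
```

```bash
python3 plan.py 1 30 .690,.012,.14,-92 .4501,.3312,.13,-93.8
```

```text
at [0.6907 0.0117 0.007 ] -92.0 w 0.0236 F [ 0.3 -0.4  1.4] t 27.3
21
[[1.0,0,0,-13,0,0,0],[1.0,0,0,-27,0,0,0],[1.0,0,0,-27,0,0,0],[1.0,0,0,-26,0,0,0],[1.0,0,1,-27,0,0,0],[1.0,0,0,-13,0,0,0],[1.0,-11,9,0,0,0,0],[1.0,-22,18,1,0,0,0],[1.0,-23,18,1,0,0,0],[1.0,-22,18,0,0,0,0],[1.0,-22,18,1,0,0,1],[1.0,-22,18,1,0,0,0],[1.0,-22,18,1,0,0,0],[1.0,-22,18,0,0,0,0],[1.0,-22,19,1,0,0,0],[1.0,-21,18,1,0,0,0],[1.0,-22,18,0,0,0,0],[1.0,-22,19,1,0,0,0],[1.0,-22,18,1,0,0,1],[1.0,-22,19,1,0,0,0],[1.0,-10,9,0,0,0,0]]
```

Call:
servo_tool([
  [1, 0, 0, -13, 0, 0, 0],
  [1, 0, 0, -27, 0, 0, 0],
  [1, 0, 0, -27, 0, 0, 0],
  [1, 0, 0, -26, 0, 0, 0],
  [1, 0, 0, -27, 0, 0, 0],
  [1, 0, 0, -13, 0, 0, 0],
  [1, -11, 9, 0, 0, 0, 0],
  [1, -22, 18, 1, 0, 0, 0],
  [1, -23, 18, 1, 0, 0, 0],
  [1, -22, 18, 0, 0, 0, 0],
  [1, -22, 18, 1, 0, 0, 1],
  [1, -22, 18, 1, 0, 0, 0],
  [1, -22, 18, 1, 0, 0, 0],
  [1, -22, 18, 0, 0, 0, 0],
  [1, -22, 19, 1, 0, 0, 0],
  [1, -21, 18, 1, 0, 0, 0],
  [1, -22, 18, 0, 0, 0, 0],
  [1, -22, 19, 1, 0, 0, 0],
  [1, -22, 18, 1, 0, 0, 1],
  [1, -22, 19, 1, 0, 0, 0],
])

```text
t: 28.97
eef_pos: [0.4572, 0.3209, 0.1296]
ee_rot: [3.141, -0.0, -1.642]
force: [0.9, 0.8, -1.2]
width: 0.0234
gripper_force: 24.8
```

Call:
servo_tool([
  [1, -10, 9, 0, 0, 0, 0],
  [1, 0, 0, 0, 0, 0, 0],
  [1, 0, 0, 0, 0, 0, 0],
])

```text
t: 29.22
eef_pos: [0.4498, 0.331, 0.1296]
ee_rot: [3.141, -0.0, -1.639]
force: [0.4, -0.4, -0.7]
width: 0.0237
gripper_force: 24.8
```

```bash
python3 plan.py 1 30 .4501,.3312,.03,-93.8
python3 - <<'E'
from h import *
g=arm.grab_frame('wrist'); save('w10',g)
E
```

```text
at [0.4498 0.331  0.1296] -93.9 w 0.0237 F [ 0.4 -0.4 -0.7] t 29.2
5
[[1.0,0,0,12,0,0,0],[1.0,0,0,25,0,0,0],[1.0,0,0,25,0,0,0],[1.0,0,0,25,0,0,0],[1.0,0,0,13,0,0,0]]
```

View pics/w10.png

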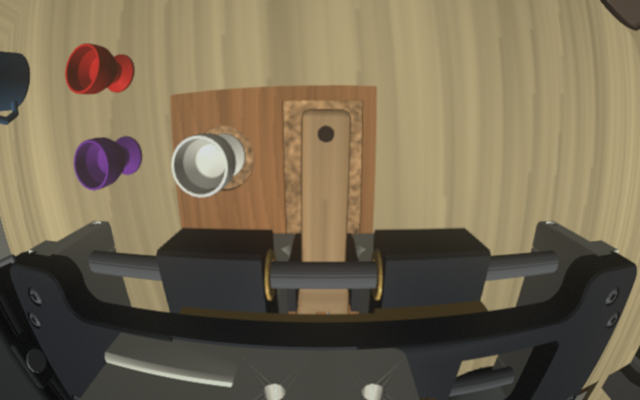

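The opener hangs level, centred over the long recess (columns 284–362, opener at 325). Lowering.

Call:
servo_tool([
  [1, 0, 0, 12, 0, 0, 0],
  [1, 0, 0, 25, 0, 0, 0],
  [1, 0, 0, 25, 0, 0, 0],
  [1, 0, 0, 25, 0, 0, 0],
  [1, 0, 0, 13, 0, 0, 0],
  [1, 0, 0, 5, 0, 0, 0],
  [1, 0, 0, 3, 0, 0, 0],
  [1, 0, 0, 1, 0, 0, 0],
  [1, 0, 0, 0, 0, 0, 0],
])

```text
t: 30.02
eef_pos: [0.4514, 0.3309, 0.0214]
ee_rot: [-3.141, 0.001, -1.641]
force: [-0.0, -0.2, 0.5]
width: 0.0237
gripper_force: 24.8
```

Call:
servo_tool([
  [1, 0, 0, 1, 0, 0, 0],
  [1, 0, 0, 1, 0, 0, 0],
  [1, 0, 0, 1, 0, 0, 0],
  [1, 0, 0, 1, 0, 0, 0],
  [1, 0, 0, 0, 0, 0, 0],
])

```text
t: 30.43
eef_pos: [0.4508, 0.331, 0.0169]
ee_rot: [-3.141, 0.0, -1.641]
force: [-0.7, -0.5, -1.0]
width: 0.024
gripper_force: 24.8
```

Call:
servo_tool([
  [1, 0, 0, 1, 0, 0, 0],
  [1, 0, 0, 0, 0, 0, 0],
])

```text
t: 30.6
eef_pos: [0.4508, 0.331, 0.0168]
ee_rot: [-3.141, 0.0, -1.64]
force: [-4.0, -1.8, 11.3]
width: 0.024
gripper_force: 24.8
```

Call:
servo_tool([
  [0.3, 0, 0, -1, 0, 0, 0],
  [0.2, 0, 0, 0, 0, 0, 0],
  [0.2, 0, 0, -2, 0, 0, 0],
  [0.2, 0, 0, -15, 0, 0, 0],
  [0.2, 0, 0, -35, 0, 0, 0],
  [0.2, 0, 0, -35, 0, 0, 0],
  [0.2, 0, 0, -35, 0, 0, 0],
  [0.2, 0, 0, -35, 0, 0, 0],
  [0.2, 30, 0, -10, 0, 0, 0],
  [0.2, 40, 0, 0, 0, 0, 0],
  [0.2, 40, 0, 0, 0, 0, 0],
  [0.2, 40, 0, 0, 0, 0, 0],
  [0.2, 40, 0, 0, 0, 0, 0],
  [0.2, 40, 0, 0, 0, 0, 0],
  [0.2, 40, 0, 0, 0, 0, 0],
  [0.2, 20, 0, 0, 0, 0, 0],
  [0.2, 0, 0, 0, 0, 0, 0],
])

```text
t: 32.02
eef_pos: [0.4293, 0.0383, 0.1838]
ee_rot: [3.141, -0.0, -1.644]
force: [-0.1, 0.5, -0.3]
width: 0.0353
gripper_force: 0.0
```

Run:
```python
from rect import *
f=arm.grab_frame('top')
a=rectify(f,.36,.64,.2,.48,.016,1400); b=rectify(f,.36,.64,-.48,-.2,.016,1400)
cv2.imwrite('pics/fin.png',np.hstack([a,b]))
for q in ['egg_cup_a','salt_shaker','jam_jar','jar_opener','scoop','pepper_mill','ramekin']: print(q,[(round(r['conf'],2),np.round(world(f,r['at']),3).tolist()) for r in arm.recognise(q,f)])
print(arm.get_state()['t'])
```

```text
egg_cup_a [(0.91, [0.493, -0.298, 0.054]), (0.83, [0.536, 0.289, 0.054]), (0.8, [0.651, 0.274, 0.041]), (0.68, [0.5, 0.347, 0.015]), (0.63, [0.658, 0.186, 0.038])]
salt_shaker [(0.76, [0.791, -0.012, 0.069]), (0.72, [0.502, -0.374, 0.076]), (0.63, [0.689, -0.161, 0.069]), (0.15, [0.41, -0.028, 0.024])]
jam_jar [(0.74, [0.546, 0.386, 0.074])]
jar_opener [(0.56, [0.451, 0.349, 0.028])]
scoop []
pepper_mill [(0.71, [0.509, -0.008, 0.061])]
ramekin [(0.89, [0.51, -0.099, 0.008])]
32.4167
```

View pics/fin.png

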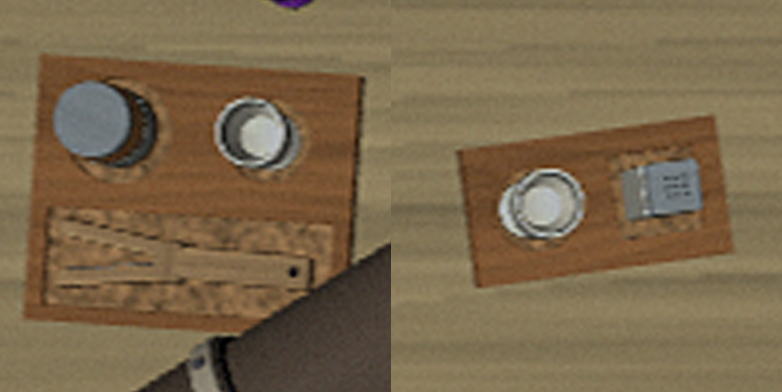

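All five things sit upright and flat in their recesses: jar (92,120), cups (253,133) and (545,203), shaker (665,188), opener along the long recess. The mill and ramekin are where they were; the arm now hides the scoop, but it was never touched.

```bash
python3 -c "
from station import arm
print(arm.job_done())"
```

```text
the job is handed in; nothing more can be done
None
```

Both boards are made up and the job was handed in at about 32 s. In the last pictures all five things sat in their recesses, and the scoop, pepper mill and ramekin were left where they were; no score came back.

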